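Drop a stirring bar into the beaker on the stirrer

TASK

Use the drop cup, the small steel cup with a flat release tab sticking out at its base, to put the stirring bar it holds into the beaker that stands on the magnetic stirrer. Carry the cup upright by the black grip on its handle, hold it over the middle of that beaker and lower it a little way into the mouth, so that the rim pushes the tab up, the hinged bottom swings open and the bar falls into the beaker, without tipping the cup over or shifting the beaker. Then stand the empty cup upright again in the middle of the round cork mat it came from.

Things in the scene. Friction and masses are not known exactly. Their poses are not given: they have to be found in the camera images.
- drop_cup: Open-topped steel cup, 52 mm across, 48 mm high, 0.16 kg, at first on a round cork mat (140 mm across, 2 mm thick). Origin: centre of its underside, z up. A strap along y arches over the mouth; on it, centred, a black upright grip block, 12 mm thick in x, 36 mm wide in y, z = 66 to 94 mm (strap below it: 12 mm in x, 58 mm in y, z from 62). A like cup without tab is a bystander.
- flap (a joint): Cup's hinged bottom, rad: 0 shut, 1.1 wide open, sprung shut. Bottom and tab are one rocker hinged at x = 26, z = 5 mm of the cup; the tab (22 mm wide, underside z = 3.5 mm) runs level to x = 70 mm. Pushing it up (1 to 2 N) swings the bottom down. Cup centred in the beaker, any yaw: the rim meets the tab 20 mm outside the hinge; 18 mm lower, flap reads about 0.7; the bar slides out by 0.8.
- stir_bar: White magnetic stirring bar, a capsule 29 mm long and 9 mm across, 12 g, slippery, lying in the drop cup at the start. Origin: its centre; x along its length.
- beaker: Clear glass beaker, 96 mm outside and 90 mm inside diameter, 100 mm high, bottom 4 mm thick, about 0.35 kg, with white marks on its side, standing loose on the round metal plate of a flat white magnetic stirrer (180 x 150 mm, top 32 mm above the bench). Origin: centre of its underside, z up. An equal beaker on the bench is a bystander.
Mind the look-alikes: they are no part of the job. Leave any purple or red look-alike of the drop_cup alone.

How it is judged (in metres and radians):
On the way, in this order (a step that is already met when the one before it is completed fails the run):
1. the cup is held over the beaker on the stirrer with its bottom shut and the bar still inside (horizontal distance between drop_cup and beaker below 0.025 m and z of drop_cup in the frame of beaker above 0.07 m and contact force between the fingers and drop_cup above 0.5 N and value of joint flap below 0.15 rad and horizontal distance between stir_bar and drop_cup below 0.025 m and z of stir_bar in the frame of drop_cup above 0.005 m), for 0.1 s.
2. with the cup still held over the beaker, its tab is pressed and the bottom swings open (value of joint flap above 0.3 rad and horizontal distance between drop_cup and beaker below 0.025 m and z of drop_cup in the frame of beaker above 0.04 m and contact force between the fingers and drop_cup above 0.5 N).
At the end, for the whole second after the job is handed in: The stirring bar lies still inside the beaker on the stirrer; that beaker stands upright within 25 mm of where it was; the empty drop cup stands upright (within about 8 degrees), released, at rest and shut, within 45 mm of where it stood on its mat (horizontal distance between stir_bar and beaker below 0.045 m and z of stir_bar in the frame of beaker between 0 and 0.05 m and linear speed of stir_bar below 0.03 m/s and angle between beaker's own z axis and vertical below 0.1 rad and distance of beaker from where it was at the start of the episode below 0.025 m and distance of drop_cup from where it was at the start of the episode below 0.045 m and angle between drop_cup's own z axis and vertical below 0.15 rad and linear speed of drop_cup below 0.02 m/s and value of joint flap below 0.15 rad); the robot touches nothing.
It fails at once if the drop cup is tipped by more than 35 degrees (the bar must leave through the bottom) (angle between drop_cup's own z axis and vertical above 0.6 rad).
It fails at once if the bottom is opened away from the beaker (value of joint flap above 0.3 rad and horizontal distance between drop_cup and beaker above 0.06 m).
It fails at once if the beaker on the stirrer is tilted or pushed off its place by more than 40 mm (angle between beaker's own z axis and vertical above 0.3 rad or distance of beaker from where it was at the start of the episode above 0.04 m).
It also fails if it takes over 61 s, if anything falls off the work surface, if the arm or the gripper's body presses on something with over 40 N, if the wrist force passes 120 N, or if a joint passes its speed limit or range.

ROBOT

A 6-joint arm with a two-finger parallel gripper is mounted at the origin on the work surface. World frame = base frame: x ahead of the robot, y to its left, z up, the work surface at z = 0. Lengths are in m, angles in degrees, forces in N, time in s.
With the tool pointing down it reaches from about 0.25 to 0.725 m from the base axis. Payload 9.7 kg.
Tool frame: the origin (TCP) lies on the centre line of the jaws, within the pads' length; the fingertips stand 19 mm ahead of it and the grasp point (between the pads) is the TCP (bot.tcp_to_tips is the z of the fingertips in the tool frame, in m); z points along the fingers, y is the line along which they close (so a half turn about z gives the same grasp; the last joint's range is limited). The gripper opens to 85 mm and grips with 20 to 120 N. Pads are 22 mm wide; open, the fingers measure 114 mm over their backs; the gripper's body (76 mm by 85 mm) begins 54 mm behind the grasp point. The pads swing forward as they close: fully open they stand 13 mm farther back than shut.
Start: joints at [-69.5, 4.979, 10.078, 95.1, 0, 90], TCP at [0.193, -0.515, 0.25] pointing down, gripper open.
Joint ranges: [-179.16, 179.16], [-48.56, 103.87], [-65.8, 70.77], [-126.05, 130.52], [-82.76, 87.17], [-180, 180]. Speed limits (degrees/s): [127.2, 127.2, 147.25, 180, 180, 180].

INTERFACE

Orientations are given as [roll, pitch, yaw] about the fixed x, y, z axes, in that order (R = Rz(yaw) Ry(pitch) Rx(roll)).
In Python, from workcell import bot gives the robot as it stands. The module is installed in compiled form; this text tells all that it offers.
- The arm moves only by the tool play_rows, never from a script. Its argument "increments" is a list of rows, each an object with "slide": the shift along the tool's x, y, z in mm, a list of three; "angular": the turn, a rotation vector about the tool's x, y, z in degrees, a list of three; "claw": the opening, from -1 (shut) to 1 (fully open). In form: [{"slide": [x, y, z], "angular": [rx, ry, rz], "claw": claw}, ...]. A call has 1 to 8 rows; each row shifts and turns the commanded pose from where the row before left it, along the tool's axes as they then stand; what a row does not reach is not made up. A row lasts 1/10 s, in which the tool goes at most 50 mm and 8.59 degrees, less where a joint would pass 70% of its speed; a pose out of reach is approached as far as the arm can. A call is refused whole if a number of a shift passes 50 or a number of a turn 8.59, either way. A call with a gripper value outside its range is refused whole. The fingers move at their own pace and stop on an object; "squeeze" is the grip in N (left out, the last holds). Time passes only in rows, so rows that do not move let the fingers close. It gives the time, the measured TCP pose, the force, the opening and the grip force at its end, in the units of the state.
- bot.get_obs(): the state, without advancing time (a new reading comes with each control period).
- bot.camera(name): name is "scene" or "top" or "wrist"; returns the picture (420x560x3 uint8, red, green, blue); there is no depth.
- bot.camera_info(name): a dict with "fovy" (degrees; the focal length in pixels is half the picture's height over the tangent of half this angle, whatever the lens; pixels are square), "cx", "cy" (the principal point, pixels), "R" (3x3) and "t" (3): a world point X has camera coordinates R X + t. Camera axes: x right, y down, z forward; pixel columns grow to the right and rows downward; lengths in m; the calibration is good to about 2 mm. A picture is of the moment at which its call begins: read the wrist's pose just before it. camera_info takes no time and is no camera call; for the wrist camera it gives the pose at the moment of the call.
- bot.job_done(): hands the job in; it is judged then, once.
The state is a dict: "time": time; "q": joint angles; "qd": joint speeds; "joint_efforts": joint torques, N m; "ee_pos": TCP position; "tcp_rot": TCP orientation; "wrist_force": force on the tool from outside, world axes, zero at the start; "torque": the same for the moment, N m; "opening": finger opening in m; "grasp_force": force on a finger pad.
Only numpy, scipy, OpenCV 4.12 (cv2) and the standard library are available. Lean on these libraries where they do the work, as an engineer would, in place of code of your own. Each camera call takes 0.05 s, during which the arm holds its last target. There are 200 camera calls.

## Working session

There is one attempt and no reset: what is moved stays moved. The work goes in short steps, Python scripts to look and compute and a tool call to move; the robot and the scene stay as the last step left them, time stands still between calls to the robot, and variables do not carry over. Pictures are saved under pics/ and viewed, at most 10 in all, crops included, and the job is handed in when it is done.

Besides the shell and the picture viewer there is one more tool, called in YAML: its name, and indented under it one key for each argument. play_rows: Moves the arm, as the interface text tells. Its arguments: {"type":"object","properties":{"increments":{"type":"array"},"squeeze":{"type":"number"}},"required":["increments"]}

```bash
mkdir -p pics
python3 - <<'E'
from workcell import bot
import cv2,numpy as np
for n in("scene","top"):
    im=bot.camera(n);cv2.imwrite(f"pics/{n}0.png",im[:,:,::-1])
    i=bot.camera_info(n);print(n,i)
o=bot.get_obs();print(o)
print(bot.tcp_to_tips)
E
```

```text
scene {'fovy': 42.830526033940785, 'cx': 276.3906445645683, 'cy': 206.35289195626325, 'R': array([[ 0.53161172,  0.84686583,  0.01439624],
       [ 0.57867849, -0.35074339, -0.73628138],
       [-0.61848216,  0.3997466 , -0.67652234]]), 't': array([-0.25420586, -0.31047108,  1.62686294])}
top {'fovy': 43.70978952946931, 'cx': 284.1170399892742, 'cy': 203.67855478859386, 'R': array([[ 0.00353222, -0.9998887 ,  0.014495  ],
       [-0.98391   , -0.00606432, -0.17856186],
       [ 0.17862989, -0.01363106, -0.98382191]]), 't': array([-0.03510608,  0.56847675,  1.01822927])}
{'time': 0.1, 'q': array([-6.94988666e+01,  5.00688309e+00,  1.00406453e+01,  9.51003630e+01,
       -9.93901724e-04,  8.99987099e+01]), 'qd': array([ 0.09037198, -0.03976616,  0.08489529,  0.09642727,  0.05134924,
        0.00948436]), 'joint_efforts': array([-1.24049908e-03, -5.21562517e+01,  4.65651977e+01,  1.59631530e-02,
       -7.40584665e-05, -1.68068345e-05]), 'ee_pos': array([ 0.19255655, -0.514998  ,  0.24967897]), 'tcp_rot': array([-1.79933399e+02,  9.92401404e-04,  2.05024247e+01]), 'wrist_force': array([-0.67239168,  0.59124146, -0.68121507]), 'torque': array([0.01900552, 0.01713804, 0.01418898]), 'grasp_force': 0.0, 'opening': 0.08512553942825606}
0.019
```

View pics/scene0.png

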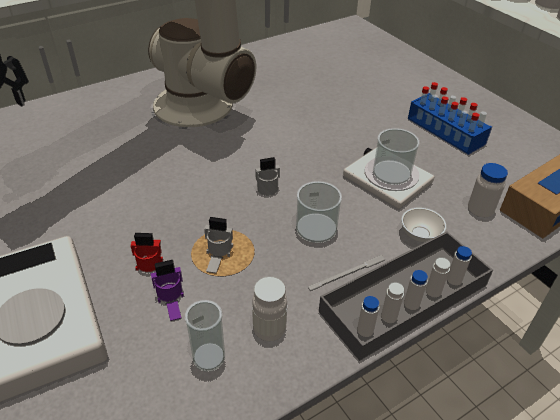

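View pics/top0.png

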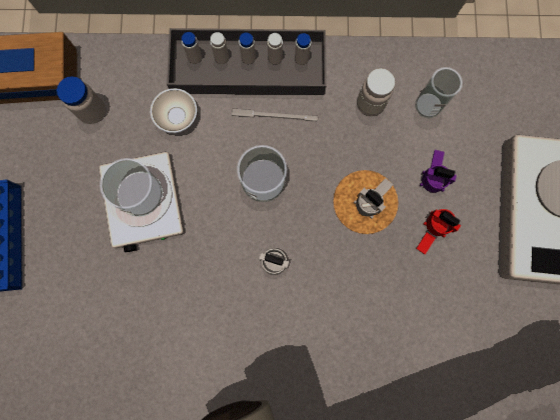

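The scene view shows the drop cup on the cork mat, with its grip at (217,223) and tab at (213,265). The stirrer beaker is at (397,155). In the top view the mat is at (366,201), the grip at (375,198), the tab at (385,187) and the beaker rim at about (130,185). I'll enlarge these areas for exact picks.

Run:
```python
import cv2,numpy as np
s=cv2.imread("pics/scene0.png");t=cv2.imread("pics/top0.png")
def c(im,x,y,w,h,k): 
    o=cv2.resize(im[y:y+h,x:x+w],None,fx=k,fy=k,interpolation=cv2.INTER_CUBIC)
    for i in range(0,w,10):
        cv2.line(o,(i*k,0),(i*k,6 if i%50 else 14),(0,255,255),1)
    for i in range(0,h,10):
        cv2.line(o,(0,i*k),(6 if i%50 else 14,i*k),(0,255,255),1)
    return o
a=np.hstack([c(s,185,205,80,75,5),c(t,330,165,80,75,5)])
b=np.hstack([c(s,340,125,100,75,4),c(t,90,145,100,75,4)])
cv2.imwrite("pics/crop1.png",np.vstack([a,b[:225*1]]) if 0 else np.vstack([a[:,:],b])[:600] if a.shape[0]+b.shape[0]>600 else 0)
cv2.imwrite("pics/crop1.png",cv2.resize(np.vstack([a,b]),None,fx=.88,fy=.88))
```

```text
(no output)
```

View pics/crop1.png

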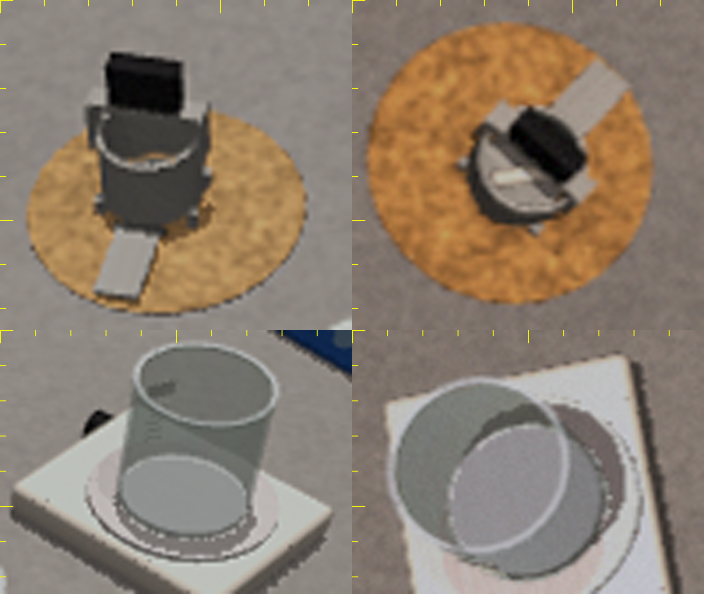

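The crops show the grip at about (218,224) in the scene view and (374.5,197.7) in the top view. The tab end is at (211.5,271.8) and (389.5,181.8), and the rim centre at (398.5,140.3) and (126.6,183.4). The bar is visible inside the cup. Next I triangulate.

```bash
cat > h.py <<'E'
from workcell import bot
import cv2,numpy as np
def K(i):
    f=210/np.tan(np.radians(i["fovy"])/2); return np.array([[f,0,i["cx"]],[0,f,i["cy"]],[0,0,1]])
def P(n,i=None):
    i=i or bot.camera_info(n); return K(i)@np.c_[i["R"],i["t"]]
def tri(Pa,a,Pb,b):
    X=cv2.triangulatePoints(Pa,Pb,np.array(a,float).reshape(2,1),np.array(b,float).reshape(2,1))[:,0];X=X[:3]/X[3]
    e=[np.linalg.norm((p@np.r_[X,1])[:2]/(p@np.r_[X,1])[2]-q) for p,q in((Pa,a),(Pb,b))]
    return X,e
def onz(p,uv,z):
    H=p[:,[0,1,3]].copy();H[:,2]+=p[:,2]*z
    w=np.linalg.solve(H,[*uv,1]);return w[:2]/w[2]
E
python3 - <<'E'
from h import *
s=cv2.imread("pics/scene0.png");t=cv2.imread("pics/top0.png")
def blob(im,x,y,w,h):
    m=(im[y:y+h,x:x+w].max(2)<35).astype('uint8')
    n,l,st,c=cv2.connectedComponentsWithStats(m);k=1+st[1:,4].argmax();print(st[k])
    pts=np.argwhere(l==k)[:,::-1]+[x,y]; return c[k]+[x,y],cv2.minAreaRect(pts.astype(np.float32))
gs,rs=blob(s,200,212,35,25);gt,rt=blob(t,360,185,35,28);print(gs,rs,gt,rt)
A,B=P("scene"),P("top")
for n,a,b in[("grip",gs,gt),("rim",(398.5,140.3),(126.6,183.4)),("base",(392.3,171.9),(139.1,193.3)),("mat",(222.7,253.2),(365.9,202)),("tabend",(211.5,271.8),(389.5,181.8))]:
    X,e=tri(A,a,B,b);print(n,X.round(4),np.round(e,2),"R",np.hypot(*X[:2]).round(3))
for z in(.08,.132): print(z)
print("rim@.132",onz(A,(398.5,140.3),.132),onz(B,(126.6,183.4),.132))
print("grip@.082",onz(A,gs,.082),onz(B,gt,.082))
print("tab@.006",onz(A,(211.5,271.8),.006),onz(B,(389.5,181.8),.006))
E
```

```text
[  9   5  17  14 194]
[  6   5  17  16 146]
[217.31958763 223.61340206] ((217.1099853515625, 223.72996520996094), (17.111984252929688, 11.87939453125), 8.130102157592773) [373.82191781 197.69863014] ((374.0000305175781, 197.50001525878906), (16.26345443725586, 9.192387580871582), 45.0)
grip [ 0.5764 -0.2105  0.0821] [0.07 0.08] R 0.614
rim [0.5926 0.2688 0.13  ] [0.66 0.87] R 0.651
base [0.5929 0.27   0.0329] [0.52 0.66] R 0.651
mat [ 0.5841 -0.2083 -0.0041] [0.6  0.64] R 0.62
tabend [ 0.6271 -0.2579  0.0063] [0.96 0.97] R 0.678
0.08
0.132
rim@.132 [0.59490476 0.26834202] [0.59115567 0.26685945]
grip@.082 [ 0.57635597 -0.21034019] [ 0.57630145 -0.21066538]
tab@.006 [ 0.6280033  -0.25614891] [ 0.62617955 -0.25981633]
```

Everything checks out: grip z is 0.082, rim z 0.130–0.132, and the hinge-to-tab length matches. The cup's yaw is about −43°, so the tool yaw should be about 47°. Moving above the cup.

play_rows:
  increments:
    - {"slide": [0,0,0],"angular": [0,0,-6.6],"claw": 1}
    - {"slide": [0,0,0],"angular": [0,0,-6.6],"claw": 1}
    - {"slide": [0,0,0],"angular": [0,0,-6.6],"claw": 1}
    - {"slide": [0,0,0],"angular": [0,0,-6.7],"claw": 1}
  squeeze: 50

```text
time: 0.5
ee_pos: [0.1926, -0.515, 0.2498]
tcp_rot: [-180.0, -0.0, 47.3]
wrist_force: [0.2, 0.1, 0.7]
opening: 0.0854
grasp_force: 0.0
```

play_rows:
  increments:
    - {"slide": [20,3,0],"angular": [0,0,0],"claw": 1}
    - {"slide": [30,5,0],"angular": [0,0,0],"claw": 1}
    - {"slide": [30,5,0],"angular": [0,0,0],"claw": 1}
    - {"slide": [30,5,0],"angular": [0,0,0],"claw": 1}
    - {"slide": [30,5,0],"angular": [0,0,0],"claw": 1}
    - {"slide": [30,5,0],"angular": [0,0,0],"claw": 1}
    - {"slide": [30,5,0],"angular": [0,0,0],"claw": 1}
    - {"slide": [30,5,0],"angular": [0,0,0],"claw": 1}

```text
time: 1.3
ee_pos: [0.3781, -0.3719, 0.2499]
tcp_rot: [-180.0, 0.0, 47.0]
wrist_force: [-0.7, -0.5, 0.2]
opening: 0.0851
grasp_force: 0.0
```

play_rows:
  increments:
    - {"slide": [30,5,0],"angular": [0,0,0],"claw": 1}
    - {"slide": [30,5,0],"angular": [0,0,0],"claw": 1}
    - {"slide": [30,5,0],"angular": [0,0,0],"claw": 1}
    - {"slide": [30,5,0],"angular": [0,0,0],"claw": 1}
    - {"slide": [30,5,0],"angular": [0,0,0],"claw": 1}
    - {"slide": [30,5,0],"angular": [0,0,0],"claw": 1}
    - {"slide": [20,3,0],"angular": [0,0,0],"claw": 1}
    - {"slide": [0,0,0],"angular": [0,0,0],"claw": 1}

```text
time: 2.1
ee_pos: [0.5392, -0.2475, 0.2492]
tcp_rot: [-179.9, 0.0, 47.2]
wrist_force: [0.1, -0.1, -0.1]
opening: 0.0856
grasp_force: 0.0
```

Run:
```python
from h import *
o=bot.get_obs();print(o["ee_pos"],o["tcp_rot"],o["time"])
i=bot.camera_info("wrist");im=bot.camera("wrist");cv2.imwrite("pics/w1.png",im[:,:,::-1])
np.savez("w1.npz",P=P("wrist",i))
p=P("wrist",i)
for X in([.5764,-.2105,.096],[.6271,-.2579,.0063]):
    v=p@np.r_[X,1];print(v[:2]/v[2])
```

```text
[ 0.53921878 -0.24746235  0.24924401] [-1.79920760e+02  5.04499597e-03  4.71510326e+01] 2.1
[282.7503695 124.8601456]
[354.34350272 116.08008838]
```

View pics/w1.png

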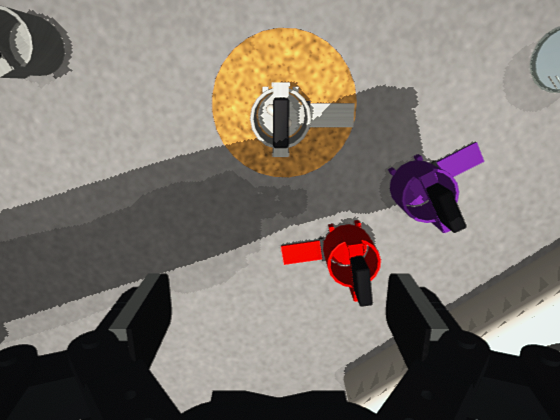

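The wrist view shows the grip at (281,122), against a prediction of (283,125), upright in the picture. So the yaw is right and the position error is about 1 mm. Moving over the cup and descending.

play_rows:
  increments:
    - {"slide": [20,0.5,0],"angular": [0,0,0],"claw": 1}
    - {"slide": [20,0.5,0],"angular": [0,0,0],"claw": 1}
    - {"slide": [13,0.5,0],"angular": [0,0,0],"claw": 1}
    - {"slide": [0,0,20],"angular": [0,0,0],"claw": 1}
    - {"slide": [0,0,30],"angular": [0,0,0],"claw": 1}
    - {"slide": [0,0,30],"angular": [0,0,0],"claw": 1}
    - {"slide": [0,0,20],"angular": [0,0,0],"claw": 1}
    - {"slide": [0,0,0],"angular": [0,0,0],"claw": 1}

```text
time: 2.95
ee_pos: [0.5732, -0.2114, 0.1471]
tcp_rot: [-179.7, 0.1, 47.0]
wrist_force: [-0.2, -0.5, 0.1]
opening: 0.0852
grasp_force: 0.0
```

Run:
```python
from h import *
p=np.load("w1.npz")["P"]
print("mat",onz(p,(284,103),.002),"grip top",onz(p,(281,122),.096))
o=bot.get_obs();print(o["ee_pos"],o["tcp_rot"])
i=bot.camera_info("wrist");im=bot.camera("wrist");cv2.imwrite("pics/w2.png",im[:,:,::-1])
p=P("wrist",i)
v=p@np.r_[o["ee_pos"][:2],.096,1];print("tcp axis at grip top",v[:2]/v[2])
```

```text
mat [ 0.58581158 -0.20340159] grip top [ 0.576848   -0.20813643]
[ 0.57319853 -0.21142322  0.14713185] [-1.79728048e+02  1.24971520e-01  4.69636480e+01]
tcp axis at grip top [280.43369641 249.04959716]
```

View pics/w2.png

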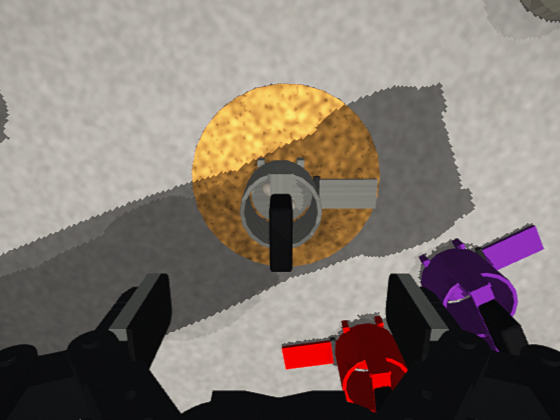

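The grip is centred between the fingers at column 281, against an expected 280.4. Descending and closing.

play_rows:
  increments:
    - {"slide": [3,0.3,15],"angular": [0,0,0],"claw": 1}
    - {"slide": [0,0,20],"angular": [0,0,0],"claw": 1}
    - {"slide": [0,0,17],"angular": [0,0,0],"claw": 1}
    - {"slide": [0,0,12],"angular": [0,0,0],"claw": 1}
    - {"slide": [0,0,0],"angular": [0,0,0],"claw": 1}
    - {"slide": [0,0,0],"angular": [0,0,0],"claw": 0.3}
    - {"slide": [0,0,0],"angular": [0,0,0],"claw": -0.2}
    - {"slide": [0,0,0],"angular": [0,0,0],"claw": -0.5}
  squeeze: 40

```text
time: 3.8
ee_pos: [0.5778, -0.2096, 0.0874]
tcp_rot: [179.9, -0.0, 47.0]
wrist_force: [0.1, -0.6, -0.9]
opening: 0.044
grasp_force: 0.0
```

play_rows:
  increments:
    - {"slide": [0,0,0],"angular": [0,0,0],"claw": -0.65}
    - {"slide": [0,0,0],"angular": [0,0,0],"claw": -0.8}
    - {"slide": [0,0,0],"angular": [0,0,0],"claw": -1}
    - {"slide": [0,0,0],"angular": [0,0,0],"claw": -1}
    - {"slide": [0,0,0],"angular": [0,0,0],"claw": -1}
    - {"slide": [0,0,0],"angular": [0,0,0],"claw": -1}

```text
time: 4.4
ee_pos: [0.5774, -0.2094, 0.0866]
tcp_rot: [180.0, -0.0, 47.0]
wrist_force: [-1.8, 1.0, 4.2]
opening: 0.0113
grasp_force: 42.3
```

Gripped at 42 N with the opening at 11 mm. Lifting gently.

play_rows:
  increments:
    - {"slide": [0,0,-5],"angular": [0,0,0],"claw": -1}
    - {"slide": [0,0,-10],"angular": [0,0,0],"claw": -1}
    - {"slide": [0,0,-20],"angular": [0,0,0],"claw": -1}
    - {"slide": [0,0,-30],"angular": [0,0,0],"claw": -1}
    - {"slide": [0,0,-30],"angular": [0,0,0],"claw": -1}
    - {"slide": [0,0,-30],"angular": [0,0,0],"claw": -1}
    - {"slide": [0,0,-30],"angular": [0,0,0],"claw": -1}
    - {"slide": [0,0,-20],"angular": [0,0,0],"claw": -1}

```text
time: 5.2
ee_pos: [0.5774, -0.2095, 0.2642]
tcp_rot: [179.9, -0.0, 47.0]
wrist_force: [0.0, 0.9, -2.4]
opening: 0.0118
grasp_force: 41.6
```

play_rows:
  increments:
    - {"slide": [0,0,-10],"angular": [0,0,0],"claw": -1}
    - {"slide": [0,0,0],"angular": [0,0,0],"claw": -1}

```text
time: 5.4
ee_pos: [0.5777, -0.2095, 0.2726]
tcp_rot: [179.9, -0.0, 47.0]
wrist_force: [-0.3, 0.1, -2.3]
opening: 0.0112
grasp_force: 41.6
```

play_rows:
  increments:
    - {"slide": [7.5,-6.6,0],"angular": [0,0,0],"claw": -1}
    - {"slide": [15,-13.2,0],"angular": [0,0,0],"claw": -1}
    - {"slide": [22.5,-19.7,0],"angular": [0,0,0],"claw": -1}
    - {"slide": [22.5,-19.7,0],"angular": [0,0,0],"claw": -1}
    - {"slide": [22.5,-19.7,0],"angular": [0,0,0],"claw": -1}
    - {"slide": [22.5,-19.7,0],"angular": [0,0,0],"claw": -1}
    - {"slide": [22.5,-19.7,0],"angular": [0,0,0],"claw": -1}
    - {"slide": [22.5,-19.7,0],"angular": [0,0,0],"claw": -1}

```text
time: 6.2
ee_pos: [0.583, 0.0018, 0.2696]
tcp_rot: [-179.9, 0.1, 47.0]
wrist_force: [0.5, -0.2, -2.0]
opening: 0.0114
grasp_force: 41.5
```

play_rows:
  increments:
    - {"slide": [22.5,-19.7,0],"angular": [0,0,0],"claw": -1}
    - {"slide": [22.5,-19.7,0],"angular": [0,0,0],"claw": -1}
    - {"slide": [22.5,-19.7,0],"angular": [0,0,0],"claw": -1}
    - {"slide": [22.5,-19.7,0],"angular": [0,0,0],"claw": -1}
    - {"slide": [22.5,-19.7,0],"angular": [0,0,0],"claw": -1}
    - {"slide": [22.5,-19.7,0],"angular": [0,0,0],"claw": -1}
    - {"slide": [20,-17.5,0],"angular": [0,0,0],"claw": -1}
    - {"slide": [10,-9,0],"angular": [0,0,0],"claw": -1}

```text
time: 7.0
ee_pos: [0.5896, 0.2217, 0.2694]
tcp_rot: [-179.9, 0.1, 47.1]
wrist_force: [0.3, -0.5, -2.8]
opening: 0.0116
grasp_force: 41.6
```

Run:
```python
from h import *
o=bot.get_obs();print(o["ee_pos"],o["tcp_rot"],o["grasp_force"])
i=bot.camera_info("wrist");im=bot.camera("wrist");cv2.imwrite("pics/w3.png",im[:,:,::-1])
p=P("wrist",i);np.savez("w3.npz",P=p)
a=np.linspace(0,2*np.pi,5)[:4]
for t in a:
    v=p@np.r_[.5926+.0465*np.cos(t),.2688+.0465*np.sin(t),.132,1];print(v[:2]/v[2])
```

```text
[0.58958174 0.22168375 0.2693688 ] [-1.79910772e+02  1.27737247e-01  4.71124064e+01] 41.576544233830646
[286.22358686 102.79003889]
[188.41623153  98.99980213]
[191.72412602 193.13536667]
[282.2594566  196.42626729]
```

View pics/w3.png

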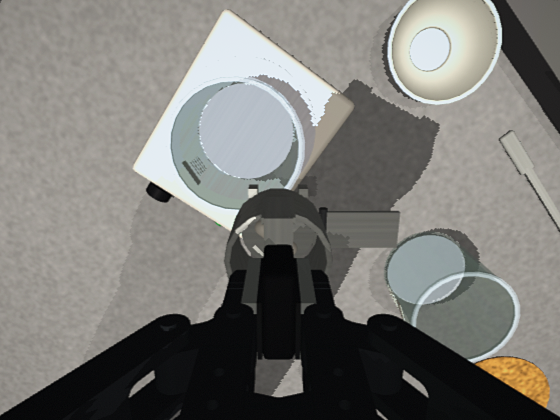

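The wrist view shows the bar still in the cup and the tab level at right. The rim's outer edge spans columns 171–305 and starts at row 77, so its centre is near (238,145); the prediction was (237,148). Now I fit it.

Run:
```python
from h import *
p=np.load("w3.npz")["P"]
c=onz(p,(238,144.5),.132);print(c,np.linalg.norm(onz(p,(171,144),.132)-onz(p,(305,144),.132)))
c=(c*1+np.array([.5926,.2688]))/2;print(c)
o=bot.get_obs();d=c-o["ee_pos"][:2];y=np.radians(47.1)
print(d@[np.cos(y),np.sin(y)],d@[np.sin(y),-np.cos(y)])
```

```text
[0.59554116 0.27097765] 0.0933317599628014
[0.59407058 0.26988883]
0.0376953379417469 -0.028971863931183513
```

play_rows:
  increments:
    - {"slide": [14,-11,0],"angular": [0,0,0],"claw": -1}
    - {"slide": [14,-11,0],"angular": [0,0,0],"claw": -1}
    - {"slide": [9.5,-7,0],"angular": [0,0,0],"claw": -1}
    - {"slide": [0,0,0],"angular": [0,0,0],"claw": -1}
    - {"slide": [0,0,0],"angular": [0,0,0],"claw": -1}

```text
time: 7.55
ee_pos: [0.5949, 0.2665, 0.2711]
tcp_rot: [180.0, 0.0, 47.0]
wrist_force: [-0.3, 0.0, -2.2]
opening: 0.0111
grasp_force: 41.6
```

play_rows:
  increments:
    - {"slide": [2,-3,0],"angular": [0,0,0],"claw": -1}
    - {"slide": [0,0,10],"angular": [0,0,0],"claw": -1}
    - {"slide": [0,0,15],"angular": [0,0,0],"claw": -1}
    - {"slide": [0,0,15],"angular": [0,0,0],"claw": -1}
    - {"slide": [0,0,8],"angular": [0,0,0],"claw": -1}
    - {"slide": [0,0,0],"angular": [0,0,0],"claw": -1}
    - {"slide": [0,0,0],"angular": [0,0,0],"claw": -1}

```text
time: 8.25
ee_pos: [0.594, 0.2698, 0.2237]
tcp_rot: [180.0, -0.0, 47.0]
wrist_force: [-0.9, 0.4, -1.1]
opening: 0.0113
grasp_force: 41.5
```

play_rows:
  increments:
    - {"slide": [0,0,5],"angular": [0,0,0],"claw": -1}
    - {"slide": [0,0,5],"angular": [0,0,0],"claw": -1}
    - {"slide": [0,0,5],"angular": [0,0,0],"claw": -1}
    - {"slide": [0,0,5],"angular": [0,0,0],"claw": -1}
    - {"slide": [0,0,5],"angular": [0,0,0],"claw": -1}
    - {"slide": [0,0,4],"angular": [0,0,0],"claw": -1}
    - {"slide": [0,0,0],"angular": [0,0,0],"claw": -1}
    - {"slide": [0,0,0],"angular": [0,0,0],"claw": -1}

```text
time: 9.05
ee_pos: [0.5939, 0.2701, 0.1942]
tcp_rot: [-180.0, 0.0, 47.0]
wrist_force: [-0.7, 0.7, -1.2]
opening: 0.0115
grasp_force: 41.6
```

Run:
```python
from h import *
a=[cv2.resize(bot.camera(n)[y:y+100,x:x+130,::-1],None,fx=3,fy=3,interpolation=cv2.INTER_CUBIC) for n,x,y in(("scene",330,100),("top",80,130))]
w=cv2.resize(bot.camera("wrist")[:,:,::-1],None,fx=.7,fy=.7)
cv2.imwrite("pics/m1.png",np.hstack([np.vstack([a[0],a[1]]),cv2.copyMakeBorder(w,0,600-w.shape[0],0,0,0)]))
```

```text
(no output)
```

View pics/m1.png

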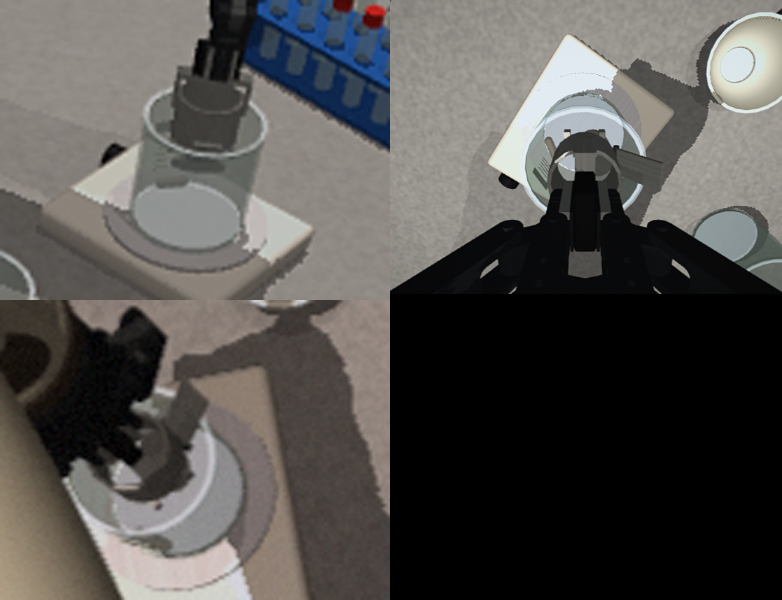

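The tab is raised and the cup is inside the rim, but I can't yet see whether the bar has fallen. Going 5 mm lower, then waiting.

play_rows:
  increments:
    - {"slide": [0,0,3],"angular": [0,0,0],"claw": -1}
    - {"slide": [0,0,2],"angular": [0,0,0],"claw": -1}
    - {"slide": [0,0,0],"angular": [0,0,0],"claw": -1}
    - {"slide": [0,0,0],"angular": [0,0,0],"claw": -1}
    - {"slide": [0,0,0],"angular": [0,0,0],"claw": -1}
    - {"slide": [0,0,0],"angular": [0,0,0],"claw": -1}
    - {"slide": [0,0,0],"angular": [0,0,0],"claw": -1}

```text
time: 9.9
ee_pos: [0.594, 0.27, 0.1893]
tcp_rot: [-180.0, 0.0, 47.0]
wrist_force: [-1.6, 1.0, -0.9]
opening: 0.0115
grasp_force: 41.6
```

Run:
```python
from h import *
a=cv2.resize(bot.camera("scene")[110:210,330:430,::-1],None,fx=4,fy=4,interpolation=cv2.INTER_CUBIC)
w=cv2.resize(bot.camera("wrist")[120:320,180:380,::-1],None,fx=2,fy=2)
cv2.imwrite("pics/m2.png",np.hstack([a,w]))
```

```text
(no output)
```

View pics/m2.png

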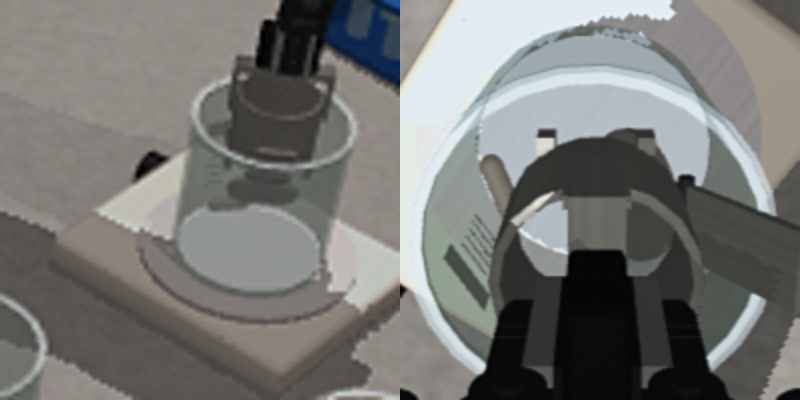

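The wrist crop shows the bar as a rounded rod at (495,175), lying in the beaker left of the cup, and the cup looks empty. Rising and heading back to the mat.

play_rows:
  increments:
    - {"slide": [0,0,-5],"angular": [0,0,0],"claw": -1}
    - {"slide": [0,0,-6],"angular": [0,0,0],"claw": -1}
    - {"slide": [0,0,-8],"angular": [0,0,0],"claw": -1}
    - {"slide": [0,0,-10],"angular": [0,0,0],"claw": -1}
    - {"slide": [0,0,-15],"angular": [0,0,0],"claw": -1}
    - {"slide": [0,0,-20],"angular": [0,0,0],"claw": -1}
    - {"slide": [0,0,-15],"angular": [0,0,0],"claw": -1}
    - {"slide": [0,0,0],"angular": [0,0,0],"claw": -1}

```text
time: 10.8
ee_pos: [0.5947, 0.2701, 0.2715]
tcp_rot: [179.9, -0.2, 47.0]
wrist_force: [-0.3, -0.2, -1.9]
opening: 0.0114
grasp_force: 41.6
```

play_rows:
  increments:
    - {"slide": [-7.5,6.6,0],"angular": [0,0,0],"claw": -1}
    - {"slide": [-15,13.2,0],"angular": [0,0,0],"claw": -1}
    - {"slide": [-22.5,19.7,0],"angular": [0,0,0],"claw": -1}
    - {"slide": [-22.5,19.7,0],"angular": [0,0,0],"claw": -1}
    - {"slide": [-22.5,19.7,0],"angular": [0,0,0],"claw": -1}
    - {"slide": [-22.5,19.7,0],"angular": [0,0,0],"claw": -1}
    - {"slide": [-22.5,19.7,0],"angular": [0,0,0],"claw": -1}
    - {"slide": [-22.5,19.7,0],"angular": [0,0,0],"claw": -1}

```text
time: 11.6
ee_pos: [0.5865, 0.0579, 0.2675]
tcp_rot: [-180.0, 0.1, 47.0]
wrist_force: [0.5, 0.7, -1.9]
opening: 0.0114
grasp_force: 41.6
```

Run:
```python
from h import *
a=[cv2.resize(bot.camera(n)[y:y+100,x:x+100,::-1],None,fx=4,fy=4,interpolation=cv2.INTER_CUBIC) for n,x,y in(("scene",340,110),("top",90,140))]
cv2.imwrite("pics/m3.png",np.hstack(a))
```

```text
(no output)
```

View pics/m3.png

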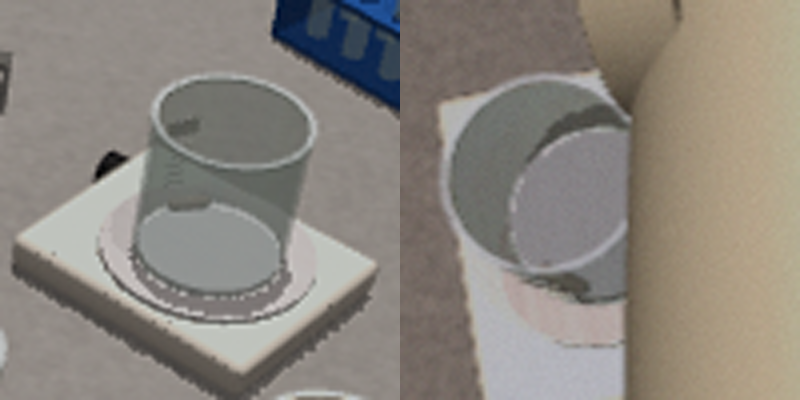

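The beaker hasn't moved. A grey rod shows at scene pixel (387,160) and top pixel (130,210); triangulating to confirm it's the bar inside the beaker.

Run:
```python
from h import *
X,e=tri(P("scene"),(387.5,160),P("top"),(130,210));print(X,e,np.hypot(*(X[:2]-[.594,.27])))
o=bot.get_obs();y=np.radians(47)
d=np.array([.580,-.2085])-o["ee_pos"][:2];print(d@[np.cos(y),np.sin(y)]*1e3,d@[np.sin(y),-np.cos(y)]*1e3)
```

```text
[0.55619152 0.28451017 0.04058204] [np.float64(0.44635564931211413), np.float64(0.5813110969519262)] 0.04049723159538019
-198.08056059229784 175.64145220847746
```

The bar is at z 0.0406, on the beaker floor and inside the wall. Returning to the mat.

play_rows:
  increments:
    - {"slide": [-7.5,6.6,0],"angular": [0,0,0],"claw": -1}
    - {"slide": [-15,13.2,0],"angular": [0,0,0],"claw": -1}
    - {"slide": [-22.5,19.7,0],"angular": [0,0,0],"claw": -1}
    - {"slide": [-22.5,19.7,0],"angular": [0,0,0],"claw": -1}
    - {"slide": [-22.5,19.7,0],"angular": [0,0,0],"claw": -1}
    - {"slide": [-22.5,19.7,0],"angular": [0,0,0],"claw": -1}
    - {"slide": [-22.5,19.7,0],"angular": [0,0,0],"claw": -1}
    - {"slide": [-22.5,19.7,0],"angular": [0,0,0],"claw": -1}

```text
time: 12.5
ee_pos: [0.5805, -0.1498, 0.2678]
tcp_rot: [-180.0, 0.0, 47.0]
wrist_force: [0.3, 0.5, -1.5]
opening: 0.0114
grasp_force: 41.6
```

play_rows:
  increments:
    - {"slide": [-20,18,0],"angular": [0,0,0],"claw": -1}
    - {"slide": [-12,11,0],"angular": [0,0,0],"claw": -1}
    - {"slide": [-8,8,0],"angular": [0,0,0],"claw": -1}
    - {"slide": [0,0,0],"angular": [0,0,0],"claw": -1}
    - {"slide": [0,0,0],"angular": [0,0,0],"claw": -1}
    - {"slide": [0,0,0],"angular": [0,0,0],"claw": -1}

```text
time: 13.1
ee_pos: [0.581, -0.2021, 0.2684]
tcp_rot: [-180.0, -0.0, 47.1]
wrist_force: [-0.1, -0.3, -1.5]
opening: 0.0115
grasp_force: 41.6
```

play_rows:
  increments:
    - {"slide": [-5,3.5,10],"angular": [0,0,0],"claw": -1}
    - {"slide": [0,0,20],"angular": [0,0,0],"claw": -1}
    - {"slide": [0,0,30],"angular": [0,0,0],"claw": -1}
    - {"slide": [0,0,30],"angular": [0,0,0],"claw": -1}
    - {"slide": [0,0,30],"angular": [0,0,0],"claw": -1}
    - {"slide": [0,0,25],"angular": [0,0,0],"claw": -1}
    - {"slide": [0,0,15],"angular": [0,0,0],"claw": -1}
    - {"slide": [0,0,8],"angular": [0,0,0],"claw": -1}

```text
time: 13.9
ee_pos: [0.5793, -0.2087, 0.0985]
tcp_rot: [-179.9, 0.0, 47.0]
wrist_force: [-0.3, -0.6, -1.5]
opening: 0.0111
grasp_force: 41.5
```

play_rows:
  increments:
    - {"slide": [0,0,3],"angular": [0,0,0],"claw": -1}
    - {"slide": [0,0,3],"angular": [0,0,0],"claw": -1}
    - {"slide": [0,0,3],"angular": [0,0,0],"claw": -1}
    - {"slide": [0,0,0],"angular": [0,0,0],"claw": -1}
    - {"slide": [0,0,0],"angular": [0,0,0],"claw": -1}

```text
time: 14.4
ee_pos: [0.5802, -0.2092, 0.0918]
tcp_rot: [180.0, -0.0, 47.0]
wrist_force: [0.4, 0.0, -2.7]
opening: 0.0113
grasp_force: 41.5
```

play_rows:
  increments:
    - {"slide": [0,0,2],"angular": [0,0,0],"claw": -1}
    - {"slide": [0,0,2],"angular": [0,0,0],"claw": -1}
    - {"slide": [0,0,0],"angular": [0,0,0],"claw": -1}
    - {"slide": [0,0,0],"angular": [0,0,0],"claw": -1}

```text
time: 14.8
ee_pos: [0.5799, -0.2091, 0.0872]
tcp_rot: [-180.0, 0.0, 47.0]
wrist_force: [-0.1, 0.4, -2.0]
opening: 0.0111
grasp_force: 41.5
```

play_rows:
  increments:
    - {"slide": [0,0,1],"angular": [0,0,0],"claw": -1}
    - {"slide": [0,0,0],"angular": [0,0,0],"claw": -1}
    - {"slide": [0,0,0],"angular": [0,0,0],"claw": -1}

```text
time: 15.1
ee_pos: [0.5801, -0.2092, 0.0866]
tcp_rot: [180.0, -0.0, 47.0]
wrist_force: [-1.2, -0.3, 1.6]
opening: 0.0113
grasp_force: 42.0
```

The force has changed sign, so the cup is on the mat. Opening, then retreating straight up.

play_rows:
  increments:
    - {"slide": [0,0,0],"angular": [0,0,0],"claw": -0.6}
    - {"slide": [0,0,0],"angular": [0,0,0],"claw": -0.3}
    - {"slide": [0,0,0],"angular": [0,0,0],"claw": 0.2}
    - {"slide": [0,0,0],"angular": [0,0,0],"claw": 0.5}
    - {"slide": [0,0,0],"angular": [0,0,0],"claw": 0.5}
    - {"slide": [0,0,0],"angular": [0,0,0],"claw": 0.5}

```text
time: 15.7
ee_pos: [0.58, -0.2092, 0.0863]
tcp_rot: [180.0, 0.0, 47.0]
wrist_force: [-0.8, -0.1, 0.2]
opening: 0.0641
grasp_force: 0.0
```

play_rows:
  increments:
    - {"slide": [0,0,-10],"angular": [0,0,0],"claw": 0.5}
    - {"slide": [0,0,-20],"angular": [0,0,0],"claw": 0.5}
    - {"slide": [0,0,-30],"angular": [0,0,0],"claw": 0.5}
    - {"slide": [0,0,-30],"angular": [0,0,0],"claw": 0.5}
    - {"slide": [0,0,-30],"angular": [0,0,0],"claw": 0.5}
    - {"slide": [0,0,-20],"angular": [0,0,0],"claw": 0.5}
    - {"slide": [0,0,0],"angular": [0,0,0],"claw": 0.5}
    - {"slide": [0,0,0],"angular": [0,0,0],"claw": 0.5}

```text
time: 16.5
ee_pos: [0.5802, -0.2092, 0.2268]
tcp_rot: [179.9, -0.0, 47.0]
wrist_force: [0.9, -0.1, 0.2]
opening: 0.0639
grasp_force: 0.0
```

Run:
```python
from h import *
w=cv2.resize(bot.camera("wrist")[:,:,::-1],None,fx=.7,fy=.7)
a=cv2.resize(bot.camera("scene")[200:298,180:280,::-1],None,fx=3,fy=3,interpolation=cv2.INTER_CUBIC)
cv2.imwrite("pics/f.png",np.hstack([w,a]))
```

```text
(no output)
```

View pics/f.png

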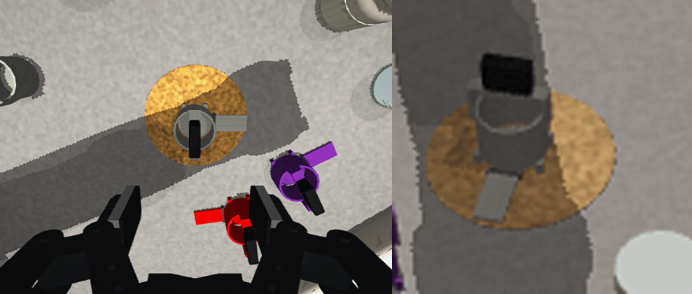

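The cup stands upright, shut and empty, near the middle of the mat at wrist pixel (194,130), and the gripper is clear of it.

```bash
python3 -c "
from workcell import bot
print(bot.job_done())"
```

```text
the job is handed in; nothing more can be done
None
```

I've handed the job in: the stirring bar lies on the floor of the beaker on the stirrer, the beaker looks unmoved, and the empty cup stands upright, shut and released near the middle of its cork mat; no verdict came back at hand-in.

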